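# Charge the mill jar with grinding pieces

### The arm

A 6-joint arm with a two-finger parallel gripper is mounted at the origin on the work surface. World frame = base frame: x ahead of the robot, y to its left, z up, the work surface at z = 0. Lengths are in m, angles in rad, forces in N, time in s.
With the tool pointing down it reaches from about 0.4 to 0.825 m from the base axis. Payload 7 kg.
Tool frame: the origin (TCP) lies midway between the tips of the shut fingers; the grasp point (between the pads) lies arm.hold_point_z behind it (arm.hold_point_z is the distance from the TCP to the grasp point, in m); z points along the fingers, y is the line along which they close (so a half turn about z gives the same grasp; the last joint's range is limited). The gripper opens to 88 mm and grips with 3 to 60 N. Pads are 19 mm wide; open, the fingers measure 130 mm over their backs; the gripper's body (78 mm by 193 mm) begins 47 mm behind the grasp point.
Start: joints at [-1.016, 0.359, 0.012, 0, -1.224, -0.288], TCP at [0.178, -0.651, 0.204] pointing down, gripper open.
Joint ranges: [-3.07, 3.07], [-1.43, 2.12], [-1.02, 1.25], [-3.03, 1.67], [-3.05, -0], [-3.03, 3.03]. Speed limits (rad/s): [2.39, 2.39, 3.01, 3.14, 3.14, 3.14].

### API

Orientations are given as [roll, pitch, yaw] about the fixed x, y, z axes, in that order (R = Rz(yaw) Ry(pitch) Rx(roll)).
In Python, from station import arm gives the robot as it stands.
- The arm moves only by the shell command python3 -m crank 'ROWS' [OPENING] [FORCE]. ROWS is JSON, a list that holds one entry, the list of rows, each a list of 4 numbers: the shift along the tool's x, y, z in units of 25 mm (1.0 is 25 mm), then the turn about the tool's z in units of 5 degrees (1.0 is 5 degrees). A call has 1 to 12 rows; each row is the pose to reach, as a shift and turn from the pose commanded when the call began, along the tool's axes at that moment; what a row does not reach only later rows make up. A row lasts 1/8 s, in which the tool goes at most 62.5 mm and 10.7 degrees, less where a joint would pass 70% of its speed; a pose out of reach is approached as far as the arm can. A call with a gripper value outside its range is refused whole. OPENING is the closure, from 0 (fully open) to 1 (shut), set as the call begins (- or left out, the last holds). The fingers move at their own pace and stop on an object; FORCE is the grip in N (left out, the last holds). Time passes only in rows, so rows that repeat a pose let the fingers close. It gives the time, the measured TCP pose, the force, the opening and the grip force at its end, in the units of the state.
- arm.get_state(): the state, without advancing time (a new reading comes with each control period).
- arm.grab_frame(name): name is "scene" or "top" or "wrist"; returns (picture, depth): 384x512x3 uint8, red, green, blue; 384x512 float32, m along the optical axis (not along the pixel's ray), 0 where there is no reading.
- arm.get_calibration(name): a dict with "mtx" (3x3 intrinsics, pixels), "R" (3x3) and "t" (3): a world point X has camera coordinates R X + t; the wrist camera has in their place "mount" (4x4, takes a point from camera to tool coordinates, whose origin is the TCP and whose axes are the flange's). Camera axes: x right, y down, z forward; pixel columns grow to the right and rows downward; lengths in m; the calibration is good to about 2 mm. A picture is of the moment at which its call begins: read the wrist's pose just before it. get_calibration takes no time and is no camera call.
- arm.job_done(): hands the job in; it is judged then, once.
Trained networks look in the newest picture that a camera, given by its name, has taken for a name from the list of things; names that differ only in an ending like _2 or _b are one class to them, and where a whole thing is asked for, a point or a joint stands for the part that bears it (a point fixed in the world has none). Each returns a list of dicts, best first, with "score" (0 to 1); they miss things now and then, are a little off and sometimes report something else, mostly with a low value. They report only what shows in the picture. A call takes as long as a camera call. They do not tell look-alikes from the thing itself.
- arm.recognise(thing, camera): "extent" ([left, top, width, height] in pixels, round what is visible of it).
- arm.trace(thing, camera): "mask" (384x512 bool, what is visible of it) and "extent" ([left, top, width, height] in pixels, round what is visible of it).
The state is a dict: "t": time; "q": joint angles; "qd": joint speeds; "joint_efforts": joint torques, N m; "eef_pos": TCP position; "ee_rot": TCP orientation; "force": force on the tool from outside, world axes, zero at the start; "moment": the same for the moment, N m; "width": finger opening in m; "gripper_force": force on a finger pad.
Only numpy, scipy, OpenCV 4.12 (cv2) and the standard library are available. Lean on these libraries where they do the work, as an engineer would, in place of code of your own. Each camera call takes 0.05 s, during which the arm holds its last target. There are 200 camera calls.

### The job

Lift the loose cap off the mill jar by its knob and set it down flat, knob up, between the four posts of the cap holder, without dropping it. Then push the paddle lever right over towards the jar, so that the tray tips and all four ceramic pieces slide into the open jar, and let the tray return. Leave everything else on the bench where it is.

Things in the scene. Friction and masses are not known exactly. Their poses are not given: they have to be found in the camera images.
- stand: grey charging stand fixed on the bench. Origin on the bench under the jar's vertical axis; +y points from the jar to the tipping tray. Base plate x -65..65, y -65..205 mm, 12 thick. On the origin's axis an aluminium mill jar is clamped: 100 mm outer, 92 mm inner diameter, rim 87 mm above the bench
- jar_mouth (a point): centre of the jar's mouth, at rim height (87 mm above the bench)
- jar_floor (a point): centre of the jar's inner floor (17 mm above the bench, 70 mm below the rim)
- hinge (a point): point on the tray's hinge axis, straight behind the jar: 86 mm from the jar's axis along the stand's +y, 93 mm above the bench; the hinge axis runs along the stand's x
- tray (a joint): tilt of the steel tray: 0 level (a spring returns it there), up to 1.05 rad at its stop, lip swung forward and down over the jar's mouth. Channel 60 mm wide inside, 125 long, open at the lip; at rest the lip is 66 mm from the jar's axis, floor 139 and wall tops 161 mm above the bench. Tipped by pushing its paddle lever towards the jar (about 4 N)
- paddle (a point): centre of the white paddle (44 mm wide along the stand's x, 45 long, 6 thick) on the tray's lever, at stand x = +85 mm, turning with the tray; 107 mm from the hinge axis, top edge 130 mm. At tray 0 the lever leans 15 deg from vertical away from the jar (centre 28 mm behind, 104 above the hinge), at the stop 45 deg towards it. Push the side facing away from the jar
- cap: loose cap lying on the jar: steel disc 104 mm across, 5 mm thick, a boss 82 mm across and 6 mm deep beneath it that dips into the jar with 5 mm play, and an upright black round knob 28 mm in diameter and 45 mm tall on top. 180 g. Origin at the centre of the boss's underside; disc from z 6 to 11 mm, knob from z 11 to 56 mm
- holder: cap holder fixed on the bench: aluminium plate 120 by 120 by 10 mm with four black posts (12 mm diameter, 30 mm above the plate) 46 mm out in x and y from its centre; the cap lies flat on the plate between the posts with 7 mm play. Origin under the centre, on the bench
- holder_top (a point): centre of the holder plate's upper face, where the middle of the cap's underside belongs
- piece1_center (a point): centre of one of the four white ceramic grinding cylinders (20 mm diameter, 20 tall, 25 g) standing on the tray
- piece2_center (a point): centre of one of the four white ceramic grinding cylinders (20 mm diameter, 20 tall, 25 g) standing on the tray
- piece3_center (a point): centre of one of the four white ceramic grinding cylinders (20 mm diameter, 20 tall, 25 g) standing on the tray
- piece4_center (a point): centre of one of the four white ceramic grinding cylinders (20 mm diameter, 20 tall, 25 g) standing on the tray
- tin: closed pale-lavender paint tin, 74 mm across, 80 tall, a bystander (origin at the centre of its underside)
- amber: small amber glass bottle with black cap, 48 mm across, 100 tall, a bystander (origin at the centre of its underside)
- whitebottle: tall white plastic bottle, 72 mm across, 190 tall, a bystander (origin at the centre of its underside)
- spatula: spatula lying flat, 190 mm long, a bystander (origin at mid length, on the bench)
- brush: brush lying flat, 180 mm long, a bystander (origin at mid length, on the bench)
- samplejar: glass sample jar with white lid, 60 mm across, 70 tall, a bystander (origin at the centre of its underside)
Not all that is in view belongs to the job. What is shaped like the cap but blue or pink is not meant.

How it is judged:
By the outcome, as a careful person would: the job done as asked, in the order asked, and still so for the second after the job is handed in, with the robot touching nothing.
It also fails if it takes over 58 s, if anything falls off the work surface, if the arm or the gripper's body presses on something with over 40 N, if the wrist force passes 120 N, or if a joint passes its speed limit or range.

## Working session

There is one attempt and no reset: what is moved stays moved. The work goes in short steps, Python scripts to look and compute and a shell command to move; the robot and the scene stay as the last step left them, time stands still between calls to the robot, and variables do not carry over. Pictures are saved under pics/ and viewed, at most 10 in all, crops included, and the job is handed in when it is done.

```bash
ls; mkdir -p pics; cat > h.py <<'E'
import numpy as np,cv2
from station import arm
def grab(n,save=None):
    s=arm.get_state(); im,d=arm.grab_frame(n)
    if save: cv2.imwrite('pics/'+save,im[:,:,::-1])
    return s,im,d
def toworld(n,u,v,z,s=None):
    c=arm.get_calibration(n);K=np.array(c['mtx']);u,v,z=map(np.asarray,(u,v,z))
    P=np.stack([(u-K[0,2])/K[0,0]*z,(v-K[1,2])/K[1,1]*z,z],-1)
    if 'R' in c: return (P-np.array(c['t']))@np.array(c['R'])
    from scipy.spatial.transform import Rotation as Ro
    M=np.array(c['mount']);R=Ro.from_euler('xyz',s['ee_rot']).as_matrix()
    return (P@M[:3,:3].T+M[:3,3])@R.T+np.array(s['eef_pos'])
def pts(n,d,mask,s=None):
    v,u=np.where(mask&(d>0)); return toworld(n,u,v,d[v,u],s)
def tool(s,p):  # world point -> tool frame
    from scipy.spatial.transform import Rotation as Ro
    return Ro.from_euler('xyz',s['ee_rot']).as_matrix().T@(np.array(p)-s['eef_pos'])
E
python3 - <<'E'
from h import *
a=grab('scene'); b=grab('top')
cv2.imwrite('pics/both.png',np.vstack([a[1],b[1]])[:,:,::-1][:, :] if 0 else cv2.resize(np.hstack([a[1],b[1]]),(800,300))[:,:,::-1])
cv2.imwrite('pics/top0.png',cv2.resize(b[1],(800,600))[:,:,::-1]);cv2.imwrite('pics/scene0.png',cv2.resize(a[1],(800,600))[:,:,::-1])
print(arm.hold_point_z,a[0])
for n in ['cap','holder','stand','paddle','piece1_center','tray']:
  for c in ['top','scene']:
    print(n,c,[(r['extent'],round(r['score'],2)) for r in arm.recognise(n,c)][:5])
E
```

```text
pics
0.0188 {'t': 0.0, 'q': array([-1.01591469e+00,  3.59412064e-01,  1.11068439e-02, -3.54590655e-04,
       -1.22411503e+00, -2.88084231e-01]), 'qd': array([2.96940451e-03, 1.23962764e-03, 9.61707270e-04, 3.87801626e-04,
       7.01285249e-04, 7.85429055e-06]), 'joint_efforts': array([-1.43106317e-03, -5.82722855e+01,  2.93056816e+01,  6.99755833e+00,
        6.80639219e-03, -8.02030740e-05]), 'eef_pos': array([ 0.1777919 , -0.65063584,  0.20262653]), 'ee_rot': array([ 3.13994094e+00, -1.41825616e-04, -2.87491588e+00]), 'force': array([-0.16591507, -0.25168773, -0.04067819]), 'moment': array([-0.03658906, -0.05991954, -0.0264542 ]), 'gripper_force': 0.0, 'width': 0.08750920670746698}
cap top [([274.8, 150.4, 27.5, 28.5], 0.78), ([178.8, 241.4, 24.6, 28.0], 0.72), ([235.2, 182.4, 27.3, 29.7], 0.62), ([223.0, 142.6, 25.8, 20.9], 0.6), ([224.9, 99.5, 28.4, 28.7], 0.56)]
cap scene [([262.7, 278.3, 39.9, 35.3], 0.93), ([249.2, 176.5, 30.2, 25.5], 0.85), ([310.6, 142.3, 26.3, 24.1], 0.74), ([203.7, 221.3, 31.0, 31.6], 0.73), ([268.9, 235.6, 31.1, 30.2], 0.7)]
holder top [([315.9, 163.8, 38.9, 38.2], 0.67), ([194.5, 175.4, 76.1, 45.9], 0.37)]
holder scene [([149.0, 202.7, 41.6, 36.7], 0.63)]
stand top [([196.9, 172.0, 71.9, 53.6], 0.58)]
stand scene [([245.1, 159.1, 87.5, 65.0], 0.93)]
paddle top [([196.3, 171.5, 33.0, 43.0], 0.83)]
paddle scene [([284.9, 157.3, 46.1, 50.7], 0.61)]
piece1_center top []
piece1_center scene [([202.8, 256.6, 28.4, 34.4], 0.74), ([293.7, 166.9, 7.1, 9.7], 0.39)]
tray top [([193.2, 172.9, 41.3, 38.4], 0.97)]
tray scene [([286.6, 159.5, 45.1, 47.9], 0.58), ([146.1, 256.1, 21.4, 29.4], 0.42)]
```

View pics/top0.png

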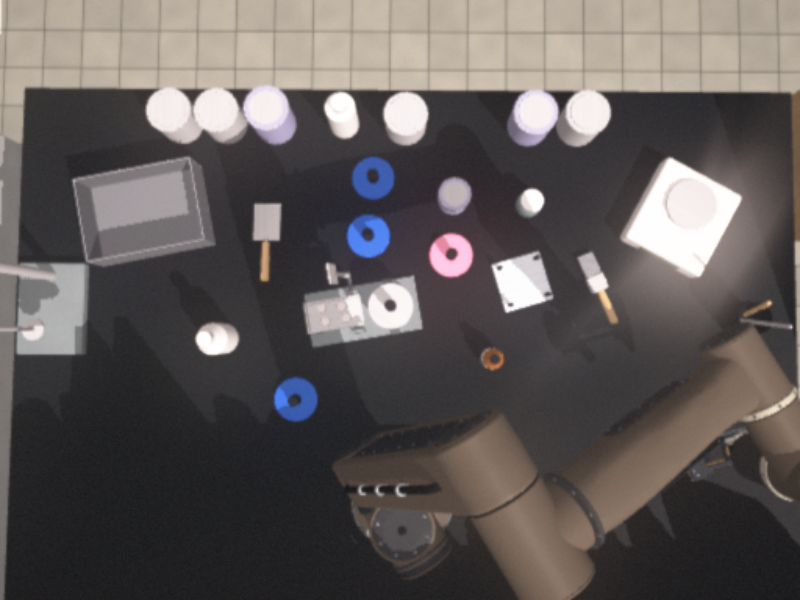

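View pics/scene0.png

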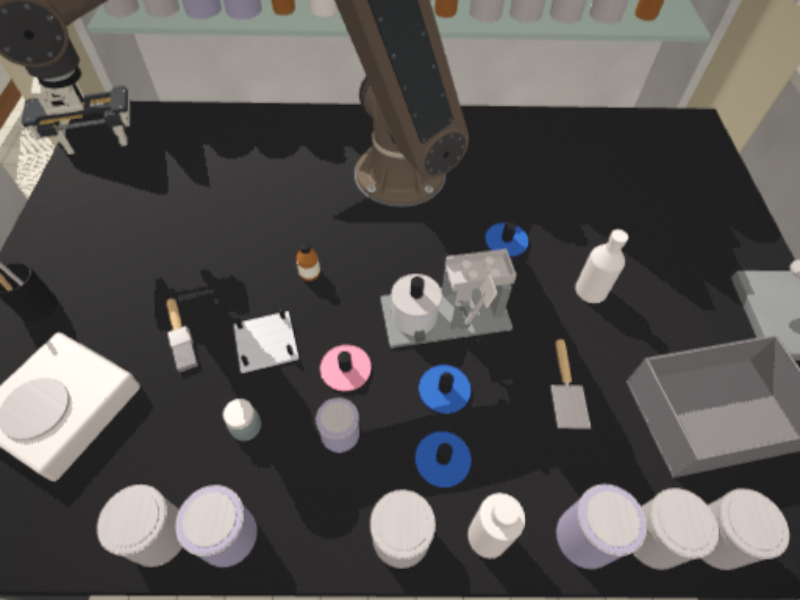

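Both views agree. The only silver cap is on the jar at top (390,305) and scene (416,295). The look-alikes in the top picture are blue at (373,178), (368,236) and (295,400), and pink at (451,255). The holder is at top (522,281), the tray at (335,312) and the paddle at (337,272). I choose the silver cap on the jar and will now measure it.

```bash
python3 - <<'E'
from h import *
s,im,d=grab('top')
vv,uu=np.mgrid[0:384,0:512]; W=toworld('top',uu,vv,d)
reg=(uu>185)&(uu<275)&(vv>160)&(vv<230)&(d>0)
P=W[reg]
def rect(Q,l):
    r=cv2.minAreaRect((Q[:,:2]*1000).astype(np.float32)); print(l,len(Q),np.round(r[0],1),np.round(r[1],1),r[2],Q[:,2].mean())
z=P[:,2]
rect(P[(z>.006)&(z<.02)],'base')
for a,b in [(.084,.1),(.1,.128),(.128,.15),(.15,.175),(.175,.3)]:
    Q=P[(z>a)&(z<b)]; 
    if len(Q)>3: rect(Q,(a,b)); print(Q.mean(0),Q.min(0),Q.max(0))
# cap disc circle
Q=P[(z>.086)&(z<.1)&(abs(P[:,1])<9)]
c=cv2.minEnclosingCircle((Q[:,:2]*1000).astype(np.float32));print(c)
reg=(uu>310)&(uu<360)&(vv>155)&(vv<208)&(d>0);P=W[reg]
rect(P[(P[:,2]>.005)&(P[:,2]<.016)],'holder')
Q=P[P[:,2]>.025]; print(len(Q)); 
lab=cv2.connectedComponents(((W[...,2]>.025)&reg).astype(np.uint8))
for i in range(1,lab[0]): print(W[lab[1]==i].mean(0),(lab[1]==i).sum())
im2=im[150:240,170:290]; cv2.imwrite('pics/crop.png',cv2.resize(im2,(800,600),interpolation=cv2.INTER_CUBIC)[:,:,::-1])
E
```

```text
base 1138 [463.  108.7] [257.3 333.8] 0.48120245337486267 0.011083993530728881
(0.084, 0.1) 602 [474.1  56.3] [143.3 145.6] 8.683089256286621 0.09174375472812861
[0.45822889 0.03865051 0.09174375] [ 0.39453493 -0.01939289  0.08433096] [0.53487263 0.13303809 0.09993989]
(0.1, 0.128) 59 [462.8 106.7] [136.4 187.3] 0.5494546294212341 0.10769304656132721
[0.45623556 0.10672466 0.10769305] [0.39370882 0.01263563 0.10004067] [0.53068846 0.1997204  0.12791908]
(0.128, 0.15) 545 [469.3 122.5] [120.5 199.5] 10.264153480529785 0.1381512369834061
[0.43925289 0.14470055 0.13815124] [0.39370899 0.01981533 0.12807552] [0.5278115  0.21959863 0.1497869 ]
(0.15, 0.175) 232 [463.2 163.7] [123.7 124.8] 10.438733100891113 0.15914491441880177
[0.43949245 0.16414207 0.15914491] [0.39362872 0.09148891 0.15001748] [0.52842869 0.22357777 0.17376553]
(0.175, 0.3) 73 [522.6 158.3] [42.3 16.6] 12.213048934936523 0.20363293512985517
[0.5228558  0.15796363 0.20363294] [0.50103033 0.14697608 0.17719048] [0.54451357 0.16821668 0.22325237]
((473.798828125, 67.0395278930664), 89.8832015991211)
holder 890 [ 517.2 -288.3] [182. 194.] 89.78813934326172 0.009536846195917815
40
[ 0.57946198 -0.31507321  0.03660934] 11
[ 0.55335749 -0.22685572  0.03821608] 10
[ 0.49180631 -0.34129466  0.03856226] 9
[ 0.46460092 -0.2529438   0.0379586 ] 10
```

View pics/crop.png

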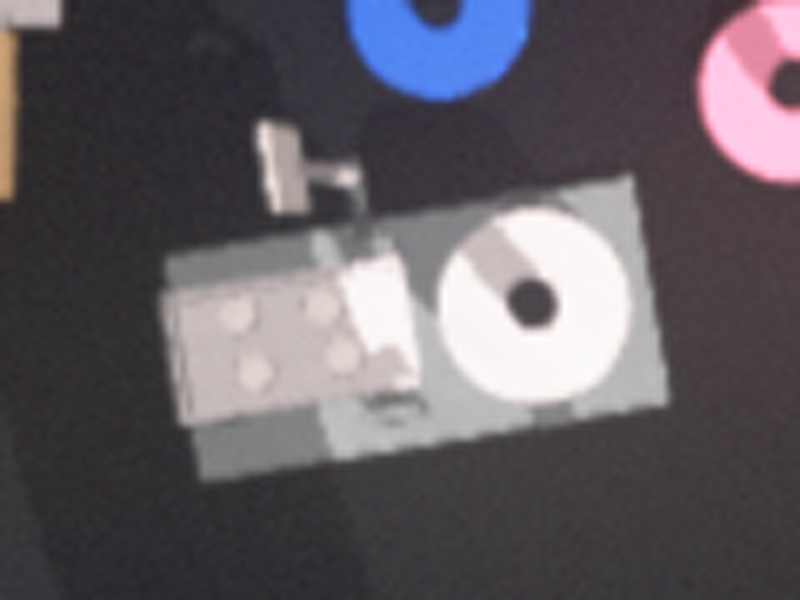

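The crop confirms the choice: a silver cap with a black knob at crop (533,304), which is full-resolution pixel (250,195.6). The four pieces are on the tray and the paddle is at crop (280,165).

```bash
cat > pose.py <<'E'
from h import *
E
python3 - <<'E'
from h import *
s,im,d=grab('top')
vv,uu=np.mgrid[0:384,0:512]; W=toworld('top',uu,vv,d)
m=((W[...,2]>.084)&(W[...,2]<.1)&(np.hypot(uu-249.9,vv-195.6)<18)).astype(np.uint8)
n,l,st,ce=cv2.connectedComponentsWithStats(m);k=1+st[1:,4].argmax()
c,_=cv2.findContours((l==k).astype(np.uint8),0,1)
e=cv2.fitEllipse(c[0]);print('ellipse',e)
J=toworld('top',*e[0],np.median(d[l==k]));print('jar',J)
# base plate yaw: mask of stand outline, low parts
for ang in [0]:
  mk=((im.mean(2)>60)&(uu>190)&(uu<275)&(vv>170)&(vv<226)).astype(np.uint8)
  mk[W[...,2]>.03]=0
# base edge: z~12mm points near +x and -x long edges
Q=W[(W[...,2]>.007)&(W[...,2]<.017)&(uu>185)&(uu<275)&(vv>160)&(vv<230)][:,:2]
best=[]
for a in np.radians(np.arange(5,15,.25)):
  x=(Q-J[:2])@[np.cos(a),np.sin(a)]; y=(Q-J[:2])@[-np.sin(a),np.cos(a)]
  ins=((abs(x)<.066)&(y>-.066)&(y<.206)).sum(); best.append((ins,np.degrees(a)))
print(sorted(best)[-5:],len(Q))
P=W[(W[...,2]>.18)&(uu>185)&(uu<235)&(vv>160)&(vv<215)&(d>0)]
print('paddle',P.mean(0),P.max(0))
y=np.radians(9.5);R=np.array([[np.cos(y),-np.sin(y)],[np.sin(y),np.cos(y)]])
print('paddle stand',(P.mean(0)[:2]-J[:2])@R, 'pred world',J[:2]+R@[.085,.114])
r=cv2.minAreaRect((P[:,:2]*1000).astype(np.float32));print(r)
G=np.array([J[0],J[1],.17]);print('tool delta to jar/25mm',tool(s,G)/.025, s['eef_pos'],s['q'])
E
```

```text
ellipse ((249.7089080810547, 195.86007690429688), (27.576574325561523, 27.81830596923828), 34.74637985229492)
jar [0.45697865 0.03219547 0.09075629]
[(np.int64(725), np.float64(9.25)), (np.int64(725), np.float64(10.25)), (np.int64(726), np.float64(9.5)), (np.int64(727), np.float64(9.75)), (np.int64(727), np.float64(10.0))] 951
paddle [0.52234536 0.15812471 0.2047536 ] [0.54479104 0.16738302 0.22238305]
paddle stand [0.08525457 0.11341357] pred world [0.5219975  0.15866108]
((522.8798828125, 158.03025817871094), (43.02014923095703, 16.739566802978516), 9.272541999816895)
tool delta to jar/25mm [-17.97259108  23.4218471    1.34292688] [ 0.17792437 -0.65108836  0.20357321] [-1.01590709e+00  3.58559241e-01  1.18702683e-02 -8.02584758e-06
 -1.22409688e+00 -2.88105529e-01]
```

```bash
python3 -m crank '[[[-0.7,1,0,-0.7],[-2.2,3,0,-2],[-4,5.2,0,-3.7],[-5.7,7.4,0,-5.4],[-7.4,9.6,0,-7.1],[-9.1,11.8,0,-8.8],[-10.8,14,0,-10.5],[-12.5,16.2,0,-12.2],[-14.2,18.4,0,-13.9],[-15.7,20.4,0,-15.4],[-17,22.1,0,-16.5],[-17.97,23.42,0,-16.8]]]' 0.3
python3 - <<'E'
from h import *
s,im,d=grab('wrist')
s,im,d=grab('wrist','w1.png'); s2=arm.get_state()
print(s['eef_pos'],s['ee_rot'],s['q'],s['width'],s['t'])
for r in arm.trace('cap','wrist')[:3]: 
    P=pts('wrist',d,r['mask'],s); print(r['score'],r['extent'],np.median(P,0))
    K=P[(P[:,2]>.13)&(P[:,2]<.15)]
    if len(K)>5: print('knob',len(K),(K.min(0)+K.max(0))/2,K.mean(0),np.ptp(K,0))
    D=P[(P[:,2]>.085)&(P[:,2]<.1)]
    if len(D)>5: print('disc',cv2.minEnclosingCircle((D[:,:2]*1000).astype(np.float32)),(D.min(0)+D.max(0))/2)
print('to knob',tool(s,[.457,.0322,.1])/.025)
E
```

```text
t: 2.3
eef_pos: [0.4501, 0.0157, 0.2042]
ee_rot: [-3.14, 0.0, -1.406]
force: [0.7, -1.0, 0.2]
width: 0.0617
gripper_force: 0.0
[0.45317109 0.02063316 0.20412482] [-3.13833785e+00  8.95883120e-04 -1.40380587e+00] [ 4.82187318e-01 -1.79743847e-02 -4.52507378e-01  1.73641632e-04
 -1.13289115e+00 -3.15271689e-01] 0.0617061162806224 2.35
0.93 [94.2, 0.0, 102.3, 69.0] [ 0.57807656 -0.10032418  0.01115696]
0.86 [1.1, 142.7, 16.8, 60.5] [0.73174859 0.07680481 0.01075054]
0.8 [185.5, 137.0, 117.2, 105.5] [0.46006016 0.0237287  0.09213159]
knob 950 [0.45944935 0.02972552 0.1344778 ] [0.45947329 0.02881348 0.13668235] [0.02748262 0.02705288 0.00885202]
disc ((459.65771484375, 30.224550247192383), 52.08074951171875) [0.45933627 0.03010971 0.0928487 ]
to knob [-0.42704912 -0.21437067  4.16609669]
```

View pics/w1.png

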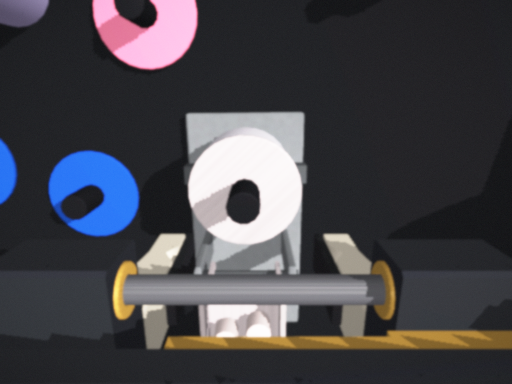

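The wrist picture shows the silver cap's knob at about (243,200), between the pads, with nothing in the fingers' way. The pink cap at (145,30) and the blue one at (95,190) are clear. Now descending.

```bash
python3 -m crank '[[[0,0,0.3,0],[0,0,1.2,0],[0,0,2.2,0],[0,0,3.1,0],[0,0,3.7,0],[0,0,4,0],[0,0,4,0],[0,0,4,0]]]'
python3 - <<'E'
from h import *
s,im,d=grab('wrist')
print(s['eef_pos'],s['ee_rot'],tool(s,[.458,.0315,.103])/.025)
E
```

```text
t: 3.45
eef_pos: [0.4499, 0.0133, 0.1041]
ee_rot: [-3.141, 0.0, -1.409]
force: [-0.3, 0.9, -0.4]
width: 0.061
gripper_force: 0.0
[0.44989717 0.01328898 0.1041302 ] [-3.14060713e+00  1.92192568e-04 -1.40920006e+00] [-0.66679406 -0.43704722  0.04576687]
```

```bash
python3 -m crank '[[[-0.2,-0.15,0,0],[-0.5,-0.35,0,0],[-0.67,-0.44,0.04,0],[-0.67,-0.44,0.04,0],[-0.67,-0.44,0.04,0]]]'
python3 - <<'E'
from h import *
s,im,d=grab('wrist')
r=arm.trace('cap','wrist')
print(s['eef_pos'],s['force'],tool(s,[.458,.0315,.103])/.025)
for q in r[:4]:
    P=pts('wrist',d,q['mask'],s);K=P[(P[:,2]>.13)&(P[:,2]<.15)]; print(q['score'],np.median(P,0),len(K)); 
    if len(K)>9: print((K.min(0)+K.max(0))/2,K.mean(0))
E
```

```text
t: 4.12
eef_pos: [0.4576, 0.0318, 0.1025]
ee_rot: [3.141, -0.0, -1.408]
force: [-0.2, 0.0, -0.0]
width: 0.0617
gripper_force: 0.0
[0.45755603 0.031815   0.10245685] [-0.15190061  0.03694905 -0.03820697] [ 0.01530745 -0.01548056 -0.02173004]
0.73 [ 0.58000699 -0.08097636  0.01101367] 0
0.7 [0.46128463 0.01797447 0.09224692] 2229
[0.46079622 0.02963316 0.13433504] [0.45980647 0.02720267 0.13653715]
0.6 [0.62357155 0.07323095 0.01122111] 0
```

```bash
python3 -m crank '[[[0,0,0,0],[0,0,0,0],[0,0,0,0],[0,0,0,0],[0,0,0,0],[0,0,0,0]]]' 1 30
python3 -m crank '[[[0,0,-0.2,0],[0,0,-0.6,0],[0,0,-1.2,0],[0,0,-2,0],[0,0,-2.8,0],[0,0,-3.4,0],[0,0,-3.6,0],[0,0,-3.6,0]]]'
python3 - <<'E'
from h import *
s,im,d=grab('wrist')
r=arm.trace('cap','wrist')
print(s['eef_pos'],s['ee_rot'],s['force'])
for q in r[:4]:
    P=pts('wrist',d,q['mask'],s);D=P[P[:,2]>.14]
    if len(D)>50: D=D[abs(D[:,2]-np.median(D[:,2]))<.006]; print('disc z',np.median(D[:,2]),(D.min(0)+D.max(0))/2,np.ptp(D,0))
print(tool(s,[.5223,-.2840,.18])/.025)
E
```

```text
t: 4.97
eef_pos: [0.4579, 0.0318, 0.1027]
ee_rot: [-3.141, 0.0, -1.409]
force: [1.2, 0.0, -0.5]
width: 0.0269
gripper_force: 30.0
t: 5.98
eef_pos: [0.4576, 0.0318, 0.1925]
ee_rot: [3.142, 0.0, -1.409]
force: [-0.3, 0.2, -3.0]
width: 0.027
gripper_force: 30.0
[0.45755267 0.03179721 0.19249934] [ 3.14156511e+00  2.52806087e-04 -1.40885177e+00] [-0.27570948  0.16801551 -3.00178266]
disc z 0.18188219887672702 [0.45649593 0.02201987 0.18329839] [0.10315547 0.0883353  0.00958177]
[12.88432223 -0.51928412  0.49670203]
```

```bash
python3 -m crank '[[[0.4,0,0,0],[1.5,0,0,-0.2],[3,-0.1,0,-0.5],[4.7,-0.2,0,-0.8],[6.2,-0.3,0,-1.1],[7.5,-0.3,0,-1.3],[8.3,-0.4,0,-1.5],[8.6,-0.4,0,-1.5],[8.6,-0.4,0,-1.5],[8.6,-0.4,0,-1.5]]]'
python3 - <<'E'
from h import *
s,im,d=grab('wrist','w2.png')
print(s['eef_pos'],s['ee_rot'])
vv,uu=np.mgrid[0:384,0:512]; W=toworld('wrist',uu,vv,d,s)
for q in arm.trace('holder','wrist')[:2]:
    print(q['score'],q['extent'])
    x,y,w,h=map(int,q['extent']);m=np.zeros(d.shape,bool);m[max(0,y-8):y+h+8,max(0,x-8):x+w+8]=1;m&=d>0
    m&=abs(W[...,0]-.52)<.1;m&=abs(W[...,1]+.285)<.1
    p=(m&(W[...,2]>.034)&(W[...,2]<.046)).astype(np.uint8)
    n,l,st,ce=cv2.connectedComponentsWithStats(p)
    for i in range(1,n):
        if st[i,4]>15: print('post',st[i,4],(W[l==i].min(0)+W[l==i].max(0))/2)
    p=m&(abs(W[...,2]-.010)<.004); r=cv2.minAreaRect((W[p][:,:2]*1000).astype(np.float32));print(r)
print(tool(s,[.5223,-.2840,.18])/.025)
E
```

```text
t: 7.32
eef_pos: [0.5021, -0.1784, 0.1925]
ee_rot: [3.141, 0.0, -1.278]
force: [-0.7, -0.4, -2.1]
width: 0.0269
gripper_force: 30.0
[ 0.50205392 -0.17836716  0.19245736] [ 3.14143410e+00  2.06990733e-04 -1.27763086e+00]
0.94 [200.5, 0.6, 127.4, 115.1]
post 113 [ 0.58155714 -0.31621931  0.03817484]
post 121 [ 0.49347472 -0.34215906  0.03802634]
post 126 [ 0.555322   -0.22972593  0.03814748]
post 124 [ 0.46736939 -0.25593119  0.03802544]
((523.5604858398438, -284.0597839355469), (120.21974182128906, 114.28826904296875), 16.617464065551758)
0.61 [377.7, 159.4, 76.3, 59.2]
((0.0, 0.0), (0.0, 0.0), 0.0)
[4.27917074 0.44567911 0.49747938]
```

View pics/w2.png

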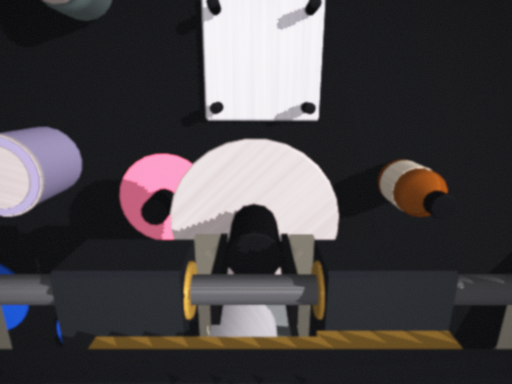

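The picture shows the cap level in the grip at (255,200), and the holder with its four posts at (215,8), (313,8), (217,108) and (308,108). Next I'll fit the cap's circle relative to the posts.

```bash
python3 - <<'E'
from h import *
from scipy.optimize import least_squares
s,im,d=grab('wrist')
vv,uu=np.mgrid[0:384,0:512]; W=toworld('wrist',uu,vv,d,s)
m=(abs(W[...,2]-.182)<.005)&(d>0)&(vv<240)&(uu>150)&(uu<360)
c,_=cv2.findContours(m.astype(np.uint8),0,cv2.CHAIN_APPROX_NONE)
c=max(c,key=len)[:,0]; c=c[c[:,1]<215]
E=W[c[:,1],c[:,0]][:,:2]; T0=np.array(s['eef_pos'])[:2]
E=E[np.hypot(*(E-T0).T)>.04]
f=least_squares(lambda p:np.hypot(*(E-p).T)-.0515,T0,loss='soft_l1',f_scale=.001)
cc=f.x;print(len(E),cc,cc-T0,np.abs(f.fun).mean())
T=np.array([.5242,-.2856]); tgt=T-(cc-T0)
print(tgt,tool(s,[*tgt,.0319])/.025)
E
```

```text
224 [ 0.50140636 -0.18014348] [-0.00081899 -0.00194619] 0.00016710251673949372
[ 0.52501899 -0.28365381] [4.30167626 0.34999207 6.43028231]
```

```bash
python3 -m crank '[[[0.4,0,0,0],[1.5,0.1,0,0],[2.8,0.2,0,0],[3.8,0.3,0,0],[4.3,0.35,0.1,0],[4.3,0.35,1,0],[4.3,0.35,2.4,0],[4.3,0.35,3.8,0],[4.3,0.35,4.9,0],[4.3,0.35,5.2,0],[4.3,0.35,5.2,0],[4.3,0.35,5.2,0]]]'
python3 - <<'E'
from h import *
s,im,d=grab('wrist')
print(s['eef_pos'],s['ee_rot'],tool(s,[.525,-.2837,.0316])/.025)
E
```

```text
t: 8.98
eef_pos: [0.5259, -0.2845, 0.064]
ee_rot: [-3.14, -0.001, -1.277]
force: [-0.1, -0.1, -2.2]
width: 0.027
gripper_force: 30.0
[ 0.52593358 -0.28449678  0.06395122] [-3.13979479e+00 -1.23785879e-03 -1.27745367e+00] [-0.04290936  0.02885859  1.29394693]
```

```bash
python3 -m crank '[[[-0.04,0.03,0.2,0],[-0.04,0.03,0.5,0],[-0.04,0.03,0.8,0],[-0.04,0.03,1,0],[-0.04,0.03,1.15,0],[-0.04,0.03,1.2,0],[-0.04,0.03,1.2,0]]]'
python3 -m crank '[[[0,0,0.04,0],[0,0,0.08,0],[0,0,0.1,0],[0,0,0.1,0]]]'
```

```text
t: 9.9
eef_pos: [0.524, -0.2835, 0.0326]
ee_rot: [-3.142, -0.0, -1.278]
force: [0.5, 0.5, -1.3]
width: 0.0266
gripper_force: 30.0
t: 10.4
eef_pos: [0.5243, -0.2836, 0.0316]
ee_rot: [-3.141, -0.001, -1.277]
force: [-3.0, 2.7, 9.7]
width: 0.0271
gripper_force: 30.0
```

```bash
python3 -m crank '[[[0,0,-0.02,0],[0,0,-0.02,0],[0,0,-0.02,0],[0,0,-0.02,0]]]' 0.35
python3 -m crank '[[[0,0,-0.3,0],[0,0,-1,0],[0,0,-2,0],[0,0,-3.5,0],[0,0,-5,0],[0,0,-6.3,0],[0,0,-7,0],[-0.8,0,-7.4,0],[-2,0,-7.5,0],[-2.8,0,-7.5,0],[-3,0,-7.5,0],[-3,0,-7.5,0]]]'
python3 - <<'E'
from h import *
s,im,d=grab('wrist','w3.png')
vv,uu=np.mgrid[0:384,0:512]; W=toworld('wrist',uu,vv,d,s)
m=(W[...,2]>.015)&(W[...,2]<.028)&(np.hypot(W[...,0]-.524,W[...,1]+.285)<.054)&(d>0)
P=W[m];c=cv2.minEnclosingCircle((P[:,:2]*1000).astype(np.float32));print(c,np.median(P[:,2]))
A=np.c_[P[:,:2],np.ones(len(P))];print('plane',np.linalg.lstsq(A,P[:,2],rcond=None)[0])
print(s['eef_pos'],s['ee_rot'],s['q'])
# tip target behind paddle, stand (85,185), z .24
y=np.radians(9.5);R=np.array([[np.cos(y),-np.sin(y)],[np.sin(y),np.cos(y)]])
for p in [(.085,.0),(.085,.19)]:
  g=np.array([.4575,.0318])+R@p; print(g,tool(s,[*g,.27])/.025)
E
```

```text
t: 10.9
eef_pos: [0.5239, -0.2835, 0.0304]
ee_rot: [3.141, 0.0, -1.278]
force: [0.7, -0.5, 0.2]
width: 0.056
gripper_force: 0.0
t: 12.4
eef_pos: [0.5022, -0.2113, 0.2178]
ee_rot: [3.141, 0.0, -1.277]
force: [1.0, -0.3, -0.3]
width: 0.0567
gripper_force: 0.0
((523.4427490234375, -285.4170837402344), 51.97397994995117) 0.021044886638172278
plane [-5.25085687e-05  8.45237847e-05  2.10934007e-02]
[ 0.50222704 -0.21130234  0.21784819] [ 3.14118125e+00  6.33901029e-05 -1.27684392e+00] [-3.84705590e-02  1.35475988e-01 -2.53958254e-01  8.03385305e-05
 -1.18177165e+00  3.32392496e-01]
[0.54133428 0.04582905] [-9.39098096 -4.47635549 -2.0873188 ]
[0.50997523 0.23322331] [-16.92866486  -5.44760289  -2.08724056]
```

View pics/w3.png

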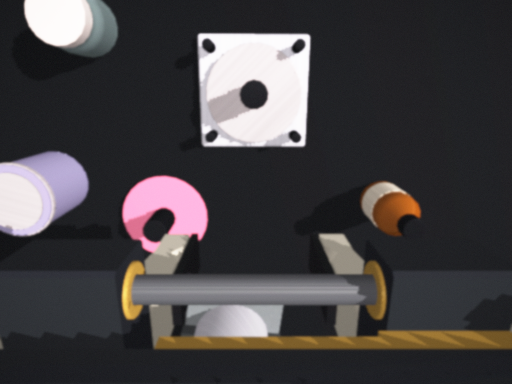

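The picture shows the cap flat and centred between the posts at (253,95), knob up. Next I go behind the paddle with the fingers shut.

```bash
python3 -m crank '[[[-0.3,-0.1,-1,-0.3],[-1.2,-0.4,-2,-1.3],[-2.6,-0.9,-2.2,-2.9],[-4.4,-1.5,-2.2,-4.6],[-6.2,-2.1,-2.2,-6.4],[-8,-2.7,-2.2,-8.2],[-9.8,-3.3,-2.2,-10],[-11.6,-3.9,-2.2,-11.8],[-13.3,-4.4,-2.2,-13.6],[-14.8,-4.9,-2.2,-15.2],[-15.8,-5.2,-2.2,-16.2],[-16.14,-5.33,-2.2,-16.5]]]' 1
python3 -m crank '[[[0,0,0,0],[0,0,0,0]]]'
python3 - <<'E'
from h import *
s=arm.get_state()
y=np.radians(9.5);R=np.array([[np.cos(y),-np.sin(y)],[np.sin(y),np.cos(y)]])
print((np.array(s['eef_pos'])[:2]-[.4575,.0318])@R,np.degrees(s['ee_rot']),s['eef_pos'])
for p in [(.085,.165,.24),(.085,.165,.172),(.085,.03,.172)]:
  print(tool(s,[*(R@p[:2]+[.4575,.0318]),p[2]])/.025)
E
```

```text
t: 13.95
eef_pos: [0.5136, 0.2141, 0.2723]
ee_rot: [3.141, 0.001, 0.164]
force: [-0.0, -0.4, -0.1]
width: 0.0004
gripper_force: 0.0
t: 14.2
eef_pos: [0.5135, 0.2122, 0.273]
ee_rot: [3.141, 0.0, 0.16]
force: [0.2, -0.3, -0.1]
width: 0.0004
gripper_force: 0.0
[0.0849626  0.16866805] [1.79986447e+02 1.18217256e-02 9.17950130e+00] [0.51345913 0.21217774 0.27300667]
[0.00258905 0.146399   1.32030082]
[3.15026682e-03 1.45755606e-01 4.04030069e+00]
[0.0333564  5.54567097 4.04157175]
```

```bash
python3 -m crank '[[[0,0,0.4,0],[0,0,1.3,0],[0,0,2.4,0],[0,0,3.3,0],[0,0,3.9,0],[0,0,4.04,0],[0,0,4.04,0]]]'
python3 -m crank '[[[0,0.3,0,0],[0,0.7,0,0],[0,1.1,0,0],[0,1.5,0,0],[0,1.8,0,0],[0,2.1,0,0],[0,2.4,0,0],[0,2.6,0,0]]]'
python3 - <<'E'
from h import *
s,im,d=grab('scene','s2.png')
cv2.imwrite('pics/s2.png',cv2.resize(im[120:260,180:380],(800,560),interpolation=cv2.INTER_CUBIC)[:,:,::-1])
y=np.radians(9.5);R=np.array([[np.cos(y),-np.sin(y)],[np.sin(y),np.cos(y)]])
print((np.array(s['eef_pos'])[:2]-[.4575,.0318])@R,s['force'])
E
```

```text
t: 15.08
eef_pos: [0.5136, 0.2131, 0.1724]
ee_rot: [-3.142, -0.001, 0.162]
force: [0.1, -0.3, -1.3]
width: 0.0002
gripper_force: 0.0
t: 16.08
eef_pos: [0.5241, 0.1486, 0.1721]
ee_rot: [-3.141, -0.0, 0.162]
force: [0.6, 3.2, 2.5]
width: -0.0
gripper_force: 1.7
[0.08493053 0.1041997 ] [0.64418643 3.23954857 2.51138605]
```

View pics/s2.png

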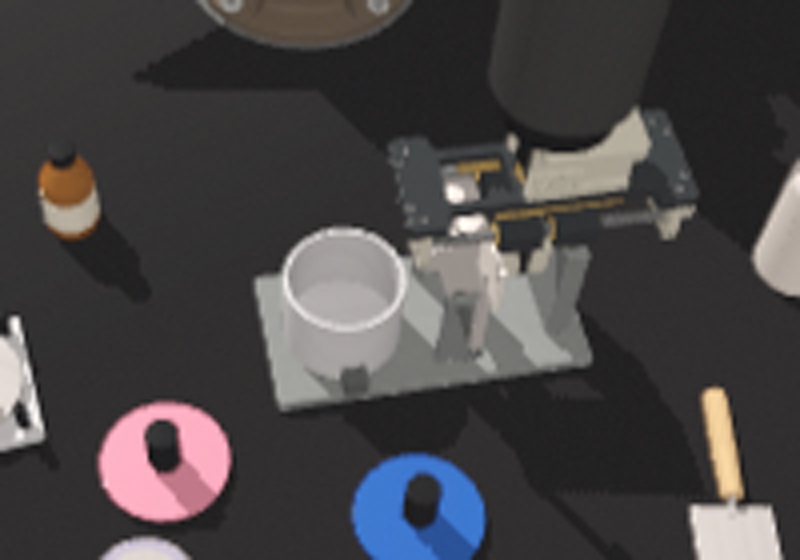

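The tray is moving under a 3 N push, and the open jar at (345,285) is empty. Continuing.

```bash
python3 -m crank '[[[0,0.2,0,0],[0,0.4,0,0],[0,0.6,0,0],[0,0.8,0,0],[0,1,0,0],[0,1.2,0,0],[0,1.4,0,0],[0,1.6,0,0],[0,1.8,0,0],[0,2,0,0]]]'
python3 -m crank '[[[0,0.15,0,0],[0,0.3,0,0],[0,0.4,0,0]]]'
```

```text
t: 17.38
eef_pos: [0.532, 0.0993, 0.1721]
ee_rot: [-3.142, -0.0, 0.162]
force: [-1.0, 4.2, -0.2]
width: 0.0002
gripper_force: 1.7
t: 17.75
eef_pos: [0.5336, 0.0895, 0.1721]
ee_rot: [3.142, -0.0, 0.162]
force: [-0.1, 3.9, -0.6]
width: 0.0008
gripper_force: 1.6
```

```bash
python3 -m crank '[[[0,0.15,0,0],[0,0.3,0,0],[0,0.4,0,0],[0,0.4,0,0]]]'
python3 -m crank '[[[0,0.1,0,0],[0,0.2,0,0],[0,0.3,0,0],[0,0.3,0,0]]]'
python3 - <<'E'
from h import *
s,im,d=grab('scene')
cv2.imwrite('pics/s3.png',cv2.resize(im[120:260,180:380],(800,560),interpolation=cv2.INTER_CUBIC)[:,:,::-1])
E
```

```text
t: 18.25
eef_pos: [0.5352, 0.0796, 0.1722]
ee_rot: [3.141, -0.0, 0.162]
force: [-0.6, 3.3, 0.6]
width: 0.0004
gripper_force: 1.5
t: 18.75
eef_pos: [0.5364, 0.0722, 0.1721]
ee_rot: [3.141, -0.0, 0.162]
force: [-0.6, 3.2, 2.4]
width: 0.0004
gripper_force: 1.5
```

View pics/s3.png

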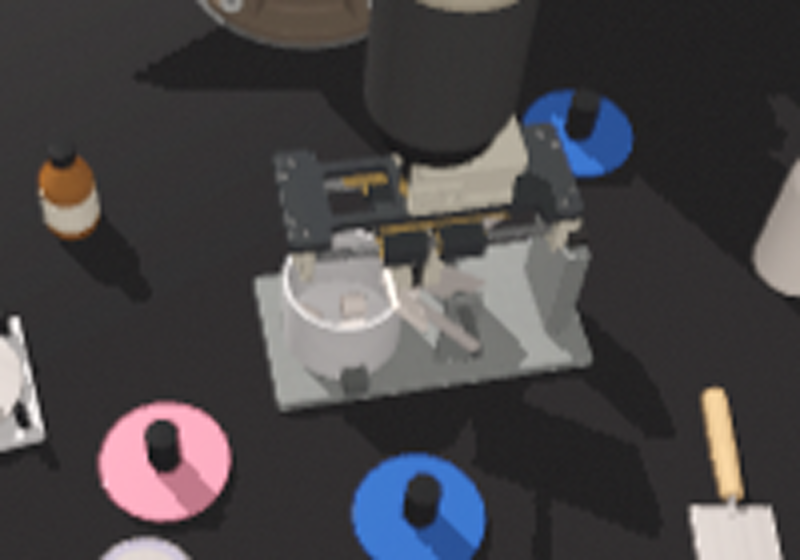

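Pieces are arriving in the jar, at (352,303). I'll keep pushing to the stop, then hold.

```bash
python3 -m crank '[[[0,0.1,0,0],[0,0.2,0,0],[0,0.3,0,0],[0,0.3,0,0]]]'
python3 -m crank '[[[0,0.1,0,0],[0,0.2,0,0],[0,0.2,0,0]]]'
```

```text
t: 19.3
eef_pos: [0.5376, 0.0648, 0.1721]
ee_rot: [3.141, -0.0, 0.162]
force: [-0.6, 2.5, 0.9]
width: 0.0001
gripper_force: 1.4
t: 19.68
eef_pos: [0.5385, 0.0598, 0.1723]
ee_rot: [3.141, -0.0, 0.162]
force: [0.1, 2.0, 2.8]
width: 0.0006
gripper_force: 1.5
```

```bash
python3 -m crank '[[[0,0.1,0,0],[0,0.2,0,0],[0,0.2,0,0]]]'
python3 -m crank '[[[0,0.1,0,0],[0,0.2,0,0],[0,0.2,0,0]]]'
```

```text
t: 20.05
eef_pos: [0.5391, 0.0552, 0.1719]
ee_rot: [-3.141, 0.0, 0.162]
force: [-0.6, 3.3, 1.2]
width: 0.0004
gripper_force: 1.5
t: 20.42
eef_pos: [0.5401, 0.0499, 0.1722]
ee_rot: [3.141, -0.0, 0.162]
force: [-1.3, 1.5, 3.1]
width: 0.0008
gripper_force: 2.1
```

```bash
python3 -m crank '[[[0,0.1,0,0],[0,0.2,0,0],[0,0.2,0,0]]]'
python3 -m crank '[[[0,0.1,0,0],[0,0.2,0,0],[0,0.2,0,0]]]'
python3 - <<'E'
from h import *
y=np.radians(9.5);R=np.array([[np.cos(y),-np.sin(y)],[np.sin(y),np.cos(y)]])
s,im,d=grab('scene');vv,uu=np.mgrid[0:384,0:512]; W=toworld('scene',uu,vv,d)
S=(W[...,:2]-[.4575,.0318])@R
m=(abs(S[...,0]-.085)<.02)&(S[...,1]>-.06)&(S[...,1]<.09)&(W[...,2]>.12)&(W[...,2]<.235)&(d>0)
Q=np.c_[S[m],W[m][:,2]]
print(len(Q))
for z in np.arange(.12,.235,.01):
    k=Q[abs(Q[:,2]-z)<.005]
    if len(k): print(round(z,3),len(k),k[:,1].min().round(3),np.median(k[:,1]).round(3),k[:,1].max().round(3))
m=(abs(S[...,0])<.04)&(S[...,1]>-.05)&(S[...,1]<.16)&(W[...,2]>.19)&(d>0)
for z in np.arange(.19,.225,.01):
    k=S[m&(abs(W[...,2]-z)<.005)]
    if len(k): print('tray',z,len(k),np.median(k,0))
m=(np.hypot(S[...,0],S[...,1])<.044)&(W[...,2]<.07)&(W[...,2]>.02)&(d>0)
print('jar content px',m.sum(),np.round(np.c_[S[m],W[m][:,2]][::12],3).tolist())
E
```

```text
t: 20.8
eef_pos: [0.5408, 0.0451, 0.1721]
ee_rot: [3.142, -0.0, 0.162]
force: [-0.1, 1.7, 2.8]
width: 0.0007
gripper_force: 1.5
t: 21.18
eef_pos: [0.5416, 0.0401, 0.1721]
ee_rot: [3.141, 0.0, 0.162]
force: [-0.4, 1.4, 2.7]
width: 0.0003
gripper_force: 1.4
169
0.12 3 0.059 0.063 0.067
0.13 11 0.046 0.056 0.063
0.14 8 0.039 0.049 0.053
0.15 9 0.035 0.042 0.045
0.16 14 0.028 0.031 0.038
0.17 23 0.019 0.024 0.028
0.18 12 0.012 0.016 0.019
0.19 16 -0.004 0.005 0.012
0.2 19 -0.022 -0.01 0.01
0.21 29 -0.022 -0.002 0.009
0.22 18 -0.022 -0.007 0.011
0.23 7 -0.015 -0.001 0.004
tray 0.19 2 [0.03874514 0.07538239]
tray 0.21000000000000002 2 [-0.02718174  0.09300288]
jar content px 104 [[-0.039, -0.014, 0.069], [-0.037, -0.02, 0.044], [-0.032, -0.028, 0.041], [-0.037, -0.023, 0.027], [-0.01, 0.003, 0.036], [-0.009, -0.032, 0.033], [-0.003, -0.026, 0.034], [-0.0, 0.002, 0.026], [0.014, 0.009, 0.033]]
```

```bash
python3 -m crank '[[[0,0.1,0,0],[0,0.2,0,0],[0,0.2,0,0]]]'
python3 -m crank '[[[0,0.1,0,0],[0,0.2,0,0],[0,0.2,0,0]]]'
python3 -m crank '[[[0,0.1,0,0],[0,0.2,0,0],[0,0.2,0,0]]]'
```

```text
t: 21.6
eef_pos: [0.542, 0.0349, 0.1717]
ee_rot: [3.141, 0.001, 0.162]
force: [0.2, 0.0, 1.1]
width: 0.0003
gripper_force: 0.0
t: 21.98
eef_pos: [0.5432, 0.0303, 0.172]
ee_rot: [3.142, 0.0, 0.162]
force: [-0.8, 0.0, -0.1]
width: 0.0006
gripper_force: 0.0
t: 22.35
eef_pos: [0.544, 0.0254, 0.172]
ee_rot: [-3.142, -0.0, 0.162]
force: [0.0, 0.0, -1.2]
width: 0.0004
gripper_force: 0.0
```

```bash
python3 - <<'E'
from h import *
y=np.radians(9.5);R=np.array([[np.cos(y),-np.sin(y)],[np.sin(y),np.cos(y)]])
s,im,d=grab('scene');vv,uu=np.mgrid[0:384,0:512]; W=toworld('scene',uu,vv,d)
cv2.imwrite('pics/s4.png',cv2.resize(im[140:240,220:360],(784,560),interpolation=cv2.INTER_CUBIC)[:,:,::-1])
S=(W[...,:2]-[.4575,.0318])@R
print((np.array(s['eef_pos'])[:2]-[.4575,.0318])@R)
m=(abs(S[...,0]-.085)<.022)&(S[...,1]>-.06)&(S[...,1]<.14)&(W[...,2]>.12)&(W[...,2]<.225)&(d>0)
Q=np.c_[S[m],W[m][:,2]]
for z in np.arange(.12,.225,.01):
    k=Q[abs(Q[:,2]-z)<.005]
    if len(k): print(round(z,3),len(k),k[:,1].min().round(3),np.median(k[:,1]).round(3),k[:,1].max().round(3))
E
```

```text
[ 0.08427832 -0.02058083]
0.12 3 0.088 0.091 0.093
0.13 9 0.088 0.091 0.096
0.14 8 0.092 0.095 0.1
0.15 9 0.094 0.097 0.102
0.16 6 0.098 0.1 0.104
0.17 11 0.1 0.103 0.106
0.18 22 0.102 0.105 0.108
0.19 24 -0.024 0.108 0.11
0.2 44 -0.037 0.108 0.114
0.21 52 -0.037 0.053 0.118
0.22 45 -0.037 0.114 0.119
```

View pics/s4.png

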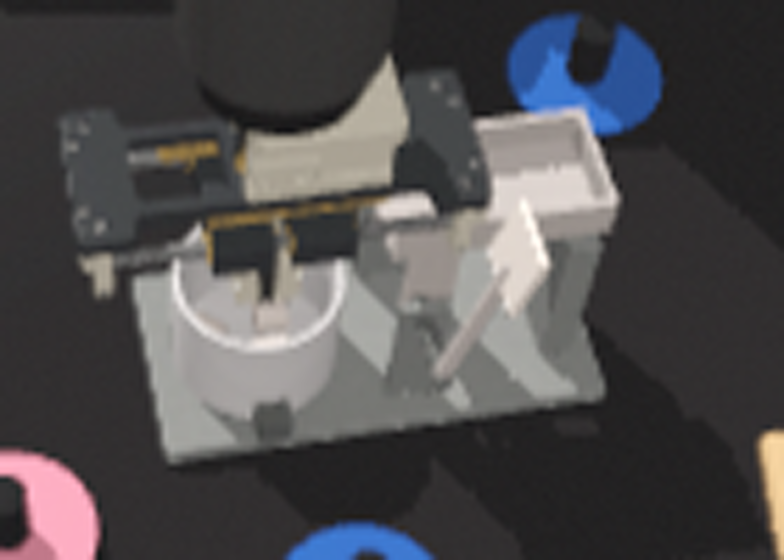

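The lever slipped out from under the fingertips near the end, and the tray sprang back to level. I'll clear the arm and check the tray and jar.

```bash
python3 -m crank '[[[0,0,-0.6,0],[0,0,-2,0],[0,0,-4,0],[0,1,-5,0],[0,3,-5,0],[0,5,-5,0],[0,7,-5,0],[0,8,-5,0],[0,8,-5,0],[0,8,-5,0]]]'
python3 - <<'E'
from h import *
y=np.radians(9.5);R=np.array([[np.cos(y),-np.sin(y)],[np.sin(y),np.cos(y)]])
s,im,d=grab('top');s2,im2,d2=grab('scene')
a=cv2.resize(im[160:235,185:285],(400,300),interpolation=cv2.INTER_CUBIC);b=cv2.resize(im2[140:215,240:340],(400,300),interpolation=cv2.INTER_CUBIC)
cv2.imwrite('pics/last.png',np.hstack([a,b])[:,:,::-1])
vv,uu=np.mgrid[0:384,0:512]
for n,D in(('top',d),('scene',d2)):
    W=toworld(n,uu,vv,D);S=(W[...,:2]-[.4575,.0318])@R
    t=(abs(S[...,0])<.024)&(S[...,1]>.07)&(S[...,1]<.185)&(D>0)
    print(n,'tray z pct',np.percentile(W[t][:,2],[5,50,95,99]),'>.152',(W[t][:,2]>.152).sum(),t.sum())
    j=(np.hypot(S[...,0],S[...,1])<.042)&(D>0)
    print('jar z',np.percentile(W[j][:,2],[1,10,30,50,70,90,99]),j.sum())
    if n=='top': 
        k=S[j];z=W[j][:,2]
        for p,q in zip(k,z): pass
        print('jar px > .030:',(z>.03).sum(),'single 20mm face px ~',round(314/ (np.pi*42**2)*j.sum()))
        g=np.full((9,9),0);
        for p,q in zip(k,z): g[int((p[0]+.045)//.01),int((p[1]+.045)//.01)]=q*1000
        print(g)
for c in('top','scene'):
    print(c,[(r['extent'],round(r['score'],2)) for r in arm.recognise('piece1_center',c)])
E
```

```text
t: 23.65
eef_pos: [0.5763, -0.1715, 0.2977]
ee_rot: [3.142, -0.001, 0.162]
force: [0.2, -0.1, -0.5]
width: 0.0006
gripper_force: 0.0
top tray z pct [0.1307235  0.1380365  0.14505815 0.1469485 ] >.152 1 424
jar z [0.73483484 0.75315008 0.75961845 0.76416246 0.76878747 0.77423132
 0.77909083] 993
jar px > .030: 993 single 20mm face px ~ 56
[[  0   0 775 779 776 780 777   0   0]
 [  0 773 774 775 779 775 771 767   0]
 [771 771 772 774 773 773 772 762   0]
 [765 770 770 774 768 766 769 748 736]
 [760 763 766 768 765 768 758 746 737]
 [760 760 765 766 761 762 759 746   0]
 [756 759 763 757 760 759 752 708   0]
 [  0 754 757 757 760 752 744 720   0]
 [  0   0 754 753 754 750 749   0   0]]
scene tray z pct [0.00842556 0.13666143 0.1425726  0.15699867] >.152 20 589
jar z [0.01206697 0.01475434 0.01859942 0.03276087 0.04910225 0.07644484
 0.08747561] 406
top []
scene []
```

View pics/last.png

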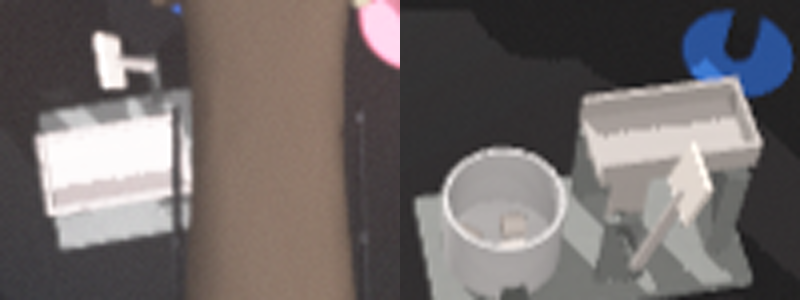

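The tray is empty and at least two pieces are in the jar, but the arm blocks the top view. I'll swing clear and count them with depth.

```bash
python3 -m crank '[[[-0.4,1,0,0],[-1.5,3,0,0],[-3,5,0,0],[-4.5,7,0,0],[-6,9,0,0],[-7,11,0,0],[-8,12,0,0],[-8,12,0,0],[-8,12,0,0],[-8,12,0,0]]]'
python3 - <<'E'
from h import *
y=np.radians(9.5);R=np.array([[np.cos(y),-np.sin(y)],[np.sin(y),np.cos(y)]])
s,im,d=grab('top')
vv,uu=np.mgrid[0:384,0:512]
W=toworld('top',uu,vv,d);S=(W[...,:2]-[.4575,.0318])@R
j=(np.hypot(S[...,0],S[...,1])<.043)&(d>0);z=W[...,2]
print(np.percentile(z[j],[1,20,50,80,99]),(z[j]>.028).sum(),j.sum())
r=np.where(j.any(1))[0];c=np.where(j.any(0))[0]
print('\n'.join(' '.join('%3d'%(z[v,u]*1000) if j[v,u] else '  .' for u in range(c[0],c[-1]+1)) for v in range(r[0],r[-1]+1)))
t=(abs(S[...,0])<.024)&(S[...,1]>.07)&(S[...,1]<.185)
print('tray',np.percentile(z[t],[1,50,99]))
print([(q['extent'],round(q['score'],2)) for q in arm.recognise('piece1_center','top')])
m=(z>.01)&(z<.035)&(abs(S[...,0])<.12)&(S[...,1]>-.15)&(S[...,1]<.25)&(np.hypot(S[...,0],S[...,1])>.054)&(d>0)&(z>.016)
n,l,st,ce=cv2.connectedComponentsWithStats(m.astype(np.uint8));print([ (st[i].tolist()) for i in range(1,n) if st[i,4]>12])
E
```

```text
t: 25.1
eef_pos: [0.4281, -0.4991, 0.2974]
ee_rot: [3.141, -0.0, 0.164]
force: [-0.3, 0.5, -0.0]
width: 0.0004
gripper_force: 0.0
[0.00654154 0.01330038 0.01815338 0.02940474 0.04281143] 94 412
  .   .   .   .   .   .   .   .   .   .  19  20   .   .   .   .   .   .   .   .   .   .   .
  .   .   .   .   .   .   .  12  15  22   8  19  14  18  12  17   .   .   .   .   .   .   .
  .   .   .   .   .  14  19  16  21  17  12  15  16  14  13  18  20  13   .   .   .   .   .
  .   .   .   .  14  18  15  13  21  21  19  20  18  15  10  10  17  40  38  28   .   .   .
  .   .   .  15  15  13  14  15  10  17  17  16   9  12  13  16  31  37  29  35  36   .   .
  .   .  22   9  16  17  23  36  27  26  25  16  21  15  20  19  29  41  37  38  35   .   .
  .   .  15   9  19  23  29  32  38  38  43  35  17  14  16  13  11  34  43  31  35  25   .
  .  19  11  18  12  12  33  38  34  35  38  32  11  21  18  18  14  36  39  29   9  15   .
  .  10  23  20  15  15  10  30  33  45  39  42  15  16  16  19  16  20  16   9   9  11  19
  .  22   2  16  14  26  13  37  37  27  29  25  20  21  12  13  14  17  39  3
[... 619 characters left out ...]
13   7  21  11  22  13  18   6  17   .
  .   .  18  20  17  14  20  28  28  26  26  13  15  16  21  17  15  14  22  13   9  20   .
  .   .  17  10   9  20  15  25  12  28  13  14  23  21  12  23  20  19  20  16  14   .   .
  .   .   .   9  11  13  16  17  21  10  11  10  11  17  11  17  15  10  14  13   .   .   .
  .   .   .   .  17  13  23  18  20  21   8   9   9  16  16  17  21  21  16   .   .   .   .
  .   .   .   .   .   9  11  10  12  12  18  16  18  11  21  20  15  12   .   .   .   .   .
  .   .   .   .   .   .   .  15  19  20  23  11  18  17  19  14   .   .   .   .   .   .   .
tray [0.0672124  0.13798595 0.14600856]
[]
[[245, 179, 6, 4, 17], [230, 208, 8, 8, 15], [251, 210, 5, 4, 14]]
```

All four pieces are clearly on the jar floor, the tray is level and empty, the cap is seated and the arm is clear.

```bash
python3 -c "
from station import arm
print(arm.job_done())"
```

```text
the job is handed in; nothing more can be done
None
```

I handed the job in at about 25 s: the cap lies flat and knob up between the holder's posts, and all four pieces are in the jar. The tray is back level and empty, but near the end of the push the lever slipped off the fingertips, so the tray sprang back by itself and may not have reached its stop.

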